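# Load the sample containers into their matching holders

## Task

At the sampling station, pick up the wide jar, the narrow vial, the square tub and the long slide box and stand each one upright, fully down in the pocket of the yellow-green holder whose shape and size match it. Set them down without dropping or tipping any, and leave the scissors and the tape roll where they are.

Things in the scene. Friction and masses are not known exactly. Their poses are not given: they have to be found in the camera images.
- jar: Wide round specimen jar, loose, standing upright: frosted off-white body 54 mm in diameter and 44 mm high, white ribbed screw cap 58 mm in diameter above it, 62 mm high in all; 60 to 130 g. Grip it by the cap (z 44 to 62 mm). Origin at the centre of the underside, z up.
- vial: Narrow round vial, loose, standing upright: frosted off-white body 30 mm in diameter and 44 mm high, white ribbed screw cap 34 mm in diameter above it, 62 mm high in all; 28 to 56 g. Grip it by the cap (z 44 to 62 mm). Origin at the centre of the underside, z up.
- tub: Square sample tub, loose, standing upright: frosted off-white body 46 x 46 mm and 46 mm high, white lid 48 x 48 mm above it, 60 mm high in all; 55 to 115 g. Origin at the centre of the underside, z up. x and y are square to its sides.
- slidebox: Long slide box, loose, standing upright: frosted off-white body 80 x 32 mm and 42 mm high, white lid 81 x 33 mm above it, 55 mm high in all; 60 to 130 g. Origin at the centre of the underside, z up. x runs along its length, y across; either end may go either way in the holder.
- nest_jar: Holder of yellow-green plastic, fixed to the table: a shallow tray 14 mm high overall, with 5 mm walls and a 4 mm thick base, so its pocket is 10 mm deep; a dark rubber liner on the pocket floor. Round: outside diameter 80 mm, pocket diameter 70 mm, for the wide jar. Origin at the centre of the underside, z up.
- nest_vial: Holder of yellow-green plastic, fixed to the table: a shallow tray 14 mm high overall, with 5 mm walls and a 4 mm thick base, so its pocket is 10 mm deep; a dark rubber liner on the pocket floor. Round: outside diameter 56 mm, pocket diameter 46 mm, for the narrow vial. Origin at the centre of the underside, z up.
- nest_tub: Holder of yellow-green plastic, fixed to the table: a shallow tray 14 mm high overall, with 5 mm walls and a 4 mm thick base, so its pocket is 10 mm deep; a dark rubber liner on the pocket floor. Square: outside 72 x 72 mm, pocket 62 x 62 mm, for the square tub. Origin at the centre of the underside, z up. x and y are square to its sides.
- nest_slidebox: Holder of yellow-green plastic, fixed to the table: a shallow tray 14 mm high overall, with 5 mm walls and a 4 mm thick base, so its pocket is 10 mm deep; a dark rubber liner on the pocket floor. Oblong: outside 106 x 58 mm, pocket 96 x 48 mm, for the slide box. Origin at the centre of the underside, z up. x runs along its length.
- scissors: Small steel scissors, loose, lying flat: 112 mm long, 60 mm wide over the finger loops, 7 mm high. To be left alone. Origin on the table near the middle of their length; x points from the loops to the blade tips.
- tape: Roll of pale paper tape, loose, lying flat: 64 mm in diameter with a 40 mm hole, 18 mm high. To be left alone. Origin at the centre of the underside, z up.
Not all that is in view belongs to the job. Leave any purple look-alike of the vial alone. What is shaped like the slidebox but brown is not meant.

How it is judged:
By the outcome, as a careful person would: the job done as asked, in the order asked, and still so for the second after the job is handed in, with the robot touching nothing.
It also fails if it takes over 96 s, if anything falls off the work surface, if the arm or the gripper's body presses on something with over 40 N, if the wrist force passes 120 N, or if a joint passes its speed limit or range.

## Robot

A 7-joint arm with a two-finger parallel gripper is mounted at the origin on the work surface. World frame = base frame: x ahead of the robot, y to its left, z up, the work surface at z = 0. Lengths are in m, angles in rad, forces in N, time in s.
With the tool pointing down it reaches from about 0.4 to 0.85 m from the base axis. Payload 6.9 kg.
Tool frame: the origin (TCP) lies midway between the tips of the shut fingers; the grasp point (between the pads) lies behind it (ctrl.tcp_to_grasp is the z of the grasp point in the tool frame, in m); z points along the fingers, y is the direction in which the jaws open and shut (so a half turn about z gives the same grasp; the last joint's range is limited). The gripper opens to 85 mm and grips with 20 to 120 N. Pads are 22 mm wide; open, the fingers measure 114 mm over their backs; the gripper's body (76 mm by 85 mm) begins 54 mm behind the grasp point. The pads swing forward as they close: fully open they stand 13 mm farther back than shut.
Start: joints at [-0.999, 0.507, -0.238, 1.5, 0.126, 1.149, -0.155], TCP at [0.281, 0.558, 0.231] pointing down, gripper open.
Joint ranges: [-3.08, 3.08], [-0.24, 2.05], [-1.43, 1.35], [0, 2.5], [-1.52, 4.66], [0.17, 1.96], [-2.89, 2.89]. Speed limits (rad/s): [2.39, 2.39, 3.14, 3.14, 3.14, 3.14, 3.14].

## Interface

Orientations are given as a rotation vector (axis times angle).
In Python, from rig import ctrl gives the robot as it stands.
- The arm moves only by the shell command python3 -m handwheel 'ROWS' [FORCE]. ROWS is JSON, a list of rows, each a list of 7 numbers: the shift along the tool's x, y, z in m, then the turn, a rotation vector about the tool's x, y, z in rad, then the closure, from -1 (fully open) to 1 (shut). A call has exactly 8 rows; each row shifts and turns the commanded pose from where the row before left it, along the tool's axes as they then stand; what a row does not reach is not made up. A row lasts 1/10 s, in which the tool goes at most 50 mm and 8.59 degrees, less where a joint would pass 70% of its speed; a pose out of reach is approached as far as the arm can. A call is refused whole if a number of a shift passes 0.05 or a number of a turn 0.15, either way. A call with a gripper value outside its range is refused whole. The fingers move at their own pace and stop on an object; FORCE is the grip in N (left out, the last holds). Time passes only in rows, so rows that do not move let the fingers close, or fill a call up. It gives the time, the measured TCP pose, the force and the opening at its end, in the units of the state.
- ctrl.state(): the state, without advancing time (a new reading comes with each control period).
- ctrl.snapshot(name): name is "scene" or "top"; returns a dict with "pixels" (384x512x3 uint8, red, green, blue), "range_z" (384x512 float32, m along the optical axis (not along the pixel's ray), 0 where there is no reading), "fx", "fy", "cx", "cy" (pixels), "extrinsics" (4x4, takes a point from camera to world coordinates). Camera axes: x right, y up, looking along -z (the intrinsics and any distortion apply to the point x, -y, -z); pixel columns grow to the right and rows downward; lengths in m; the calibration is good to about 2 mm. A picture is of the moment at which its call begins.
- ctrl.finish_job(): hands the job in, once; it reports no verdict.
The state is a dict: "t": time; "joint_pos": joint angles; "qd": joint speeds; "joint_efforts": joint torques, N m; "tcp_pos": TCP position; "tcp_rot": TCP orientation; "force": force on the tool from outside, world axes, zero at the start; "torque": the same for the moment, N m; "gripper_width": finger opening in m.
Only numpy, scipy, OpenCV 4.12 (cv2) and the standard library are available. Lean on these libraries where they do the work, as an engineer would, in place of code of your own. Each camera call takes 0.05 s, during which the arm holds its last target.

## Working session

There is one attempt and no reset: what is moved stays moved. The work goes in short steps, Python scripts to look and compute and a shell command to move; the robot and the scene stay as the last step left them, time stands still between calls to the robot, and variables do not carry over. Pictures are saved under pics/ and viewed, and the job is handed in when it is done.

```bash
ls; mkdir -p pics
python3 - <<'E'
from rig import ctrl
import cv2,numpy as np
s=ctrl.state();print(s,ctrl.tcp_to_grasp)
for n in("scene","top"):
    d=ctrl.snapshot(n);np.savez(f"{n}0.npz",**d)
    cv2.imwrite(f"pics/{n}0.png",cv2.resize(d["pixels"][:,:,::-1],(768,576),interpolation=cv2.INTER_CUBIC))
    print(n,d["fx"],d["cx"],d["cy"],d["extrinsics"])
    print([k for k in d])
E
```

```text
pics
{'t': 0.0, 'joint_pos': array([-0.99846329,  0.50832548, -0.23748573,  1.50113454,  0.12572703,
        1.14888053, -0.15480255]), 'qd': array([-9.51272599e-05,  4.00238754e-04,  9.80646480e-04, -3.17443581e-04,
       -1.75546668e-04, -2.00937094e-03,  3.30523624e-04]), 'joint_efforts': array([ 3.26972831e-04, -6.20584702e+01, -2.18590580e+00, -2.49650431e+01,
        1.29197704e-02,  1.21903440e-02,  6.34878731e-06]), 'tcp_pos': array([0.28116074, 0.55763291, 0.2304354 ]), 'tcp_rot': array([-7.26594073e-01, -3.05607043e+00,  2.71151184e-03]), 'force': array([-0.19742511, -0.51398764,  0.12880494]), 'torque': array([-0.00407861,  0.03194968, -0.0229823 ]), 'gripper_width': 0.08537889445601916} -0.0187
scene 393.56964401467195 251.39662359793164 194.9906432589657 [[-0.0500527  -0.78267619  0.62041334  1.14533869]
 [ 0.99867398 -0.04671113  0.02164145  0.0183019 ]
 [ 0.01204196  0.62067387  0.78397636  0.74477368]
 [ 0.          0.          0.          1.        ]]
['pixels', 'range_z', 'fx', 'fy', 'cx', 'cy', 'extrinsics']
top 379.40873043290026 255.6399634382634 188.0354169798617 [[-0.00359942  0.99242667 -0.12278579  0.47770232]
 [-0.99988151 -0.00540957 -0.01441217  0.00541245]
 [-0.01496723  0.12271936  0.99232854  0.94159373]
 [ 0.          0.          0.          1.        ]]
['pixels', 'range_z', 'fx', 'fy', 'cx', 'cy', 'extrinsics']
```

View pics/scene0.png

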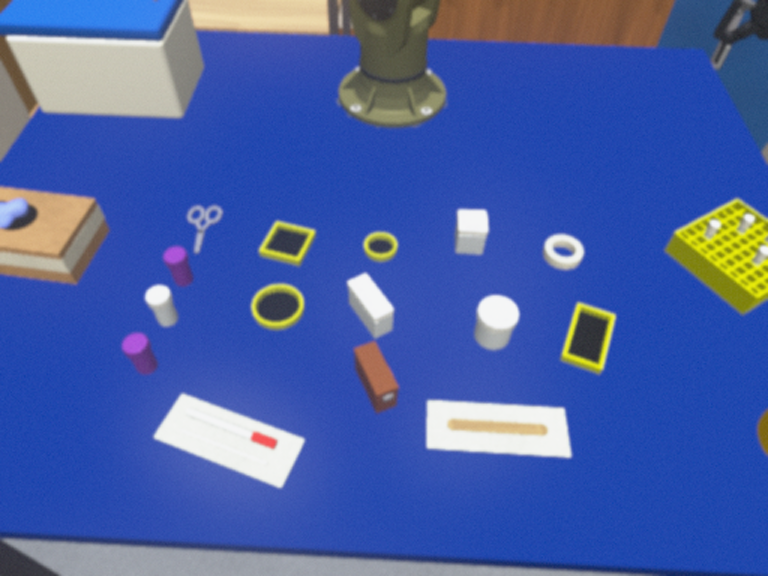

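View pics/top0.png

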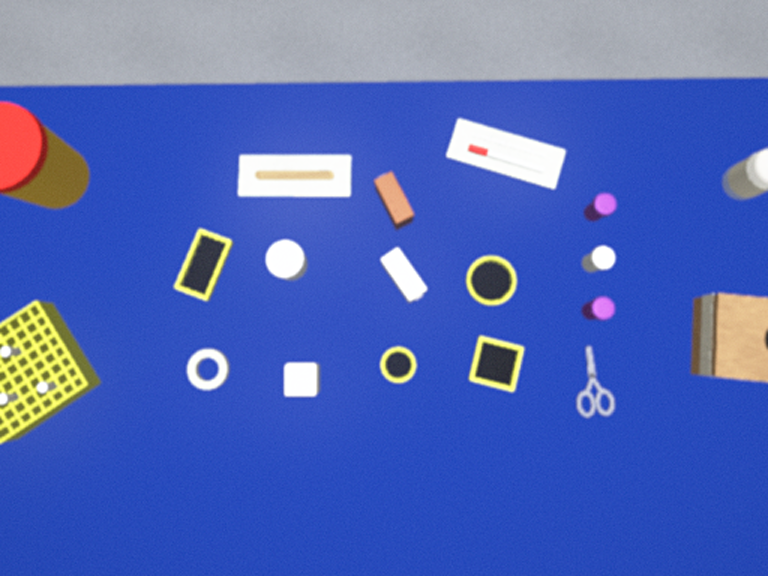

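The top view shows, in the enlarged picture: jar (285,259), vial (602,258) between two purple look-alikes, tub (301,379) and slide box (403,273). The holders are jar (491,280), vial (398,365), tub (497,363) and slide box (203,264). Next I'll measure these from depth.

```bash
cat > h.py <<'E'
import numpy as np,cv2
def cloud(d):
    v,u=np.mgrid[0:384,0:512]; z=d["range_z"]
    p=np.stack([(u-d["cx"])/d["fx"]*z,-(v-d["cy"])/d["fy"]*z,-z],-1)
    E=d["extrinsics"]; return p@E[:3,:3].T+E[:3,3], d["pixels"],z>0
# approx pixel centres (768 picture, top)
P=dict(jar=(285,259),vial=(602,258),tub=(301,379),slidebox=(403,273),purpA=(605,204),purpB=(602,308),brown=(394,199),nest_jar=(491,280),nest_vial=(398,365),nest_tub=(497,363),nest_slidebox=(203,264),tape=(207,369),scissors=(594,385))
H=dict(jar=.062,vial=.062,tub=.060,slidebox=.055,purpA=.062,purpB=.062,brown=.055,tape=.018)
def measure(top,scene,P=P):
    X,px,ok=cloud(top)
    S,spx,sok=cloud(scene)
    for n,(u,v) in P.items():
        c0=X[int(v/1.5),int(u/1.5)]
        for nm,C,pp,k in(("top",X,px,ok),("scn",S,spx,sok)):
            m=k&(np.hypot(C[...,0]-c0[0],C[...,1]-c0[1])<.068)
            hsv=cv2.cvtColor(pp,cv2.COLOR_RGB2HSV)
            if n.startswith("nest"):
                m&=(hsv[...,0]>22)&(hsv[...,0]<45)&(hsv[...,1]>110)&(hsv[...,2]>90)
            elif n=="scissors": m&=(hsv[...,1]<110)&(C[...,2]<.03)
            else:
                m&=C[...,2]>H[n]-.008
                if n[0] in "jvts": m&=hsv[...,1]<90
            # keep component connected in xy: largest
            q=C[m]
            if len(q)<8: print(n,nm,"few",len(q),c0.round(3));continue
            nl,lab,st,_=cv2.connectedComponentsWithStats(m.astype(np.uint8))
            q=C[lab==1+np.argmax(st[1:,4])]
            r=cv2.minAreaRect((q[:,:2]*1000).astype(np.float32))
            print(f"{n:14s}{nm} n{len(q)} ctr {np.round(r[0],1)} size {np.round(r[1],1)} ang {r[2]:.1f} z {np.median(q[:,2])*1000:.1f} mean {np.round(q[:,:2].mean(0)*1000,1)}")
E
python3 -c "
import numpy as np
from h import *
measure(np.load('top0.npz'),np.load('scene0.npz'))"
```

```text
jar           top n471 ctr [623.8 173.5] size [56.4 57.1] ang 87.7 z 61.6 mean [623.6 173.8]
jar           scn n495 ctr [628.2 174.8] size [56.7 58.2] ang 30.2 z 62.0 mean [630.  174.6]
vial          top n177 ctr [ 623.  -322.1] size [32.8 32.3] ang 49.7 z 62.2 mean [ 622.4 -321.7]
vial          scn n187 ctr [ 626.8 -322. ] size [34.  33.2] ang 69.0 z 62.0 mean [ 628.4 -321. ]
tub           top n438 ctr [436.9 147.1] size [47.4 45.8] ang 89.8 z 59.6 mean [437.  146.6]
tub           scn n303 ctr [440.2 148.4] size [48.1 51.1] ang 90.0 z 60.1 mean [443.1 147.7]
slidebox      top n479 ctr [600.2 -12.3] size [81.  33.2] ang 34.4 z 55.0 mean [599.7 -12.2]
slidebox      scn n473 ctr [603. -11.] size [81.2 33.7] ang 34.0 z 55.0 mean [606.5 -10.5]
purpA         top n177 ctr [ 707.7 -329.9] size [33.4 33.4] ang 47.1 z 62.0 mean [ 707.6 -329. ]
purpA         scn n213 ctr [ 711.9 -329.3] size [32.1 34.5] ang 39.0 z 61.8 mean [ 713.6 -328. ]
purpB         top n183 ctr [ 543.2 -318.8] size [33.5 32.4] ang 86.8 z 62.1 mean [ 543.8 -317.8]
purpB         scn n161 ctr [ 547.6 -317.3] size [32.8 33.7]
[... 667 characters left out ...]
5.0 z 11.7 mean [ 461.1 -160.2]
nest_tub      scn n335 ctr [ 463.6 -160. ] size [71.4 72.2] ang 74.8 z 11.5 mean [ 467.  -159.9]
nest_slidebox top n344 ctr [625.  318.5] size [ 58.8 101.7] ang 69.0 z 11.7 mean [623.5 316.6]
nest_slidebox scn n522 ctr [627.1 320.1] size [ 58.1 107.5] ang 68.9 z 11.6 mean [631.9 319.5]
tape          top n359 ctr [451.8 304.9] size [61.9 62.4] ang 35.9 z 17.1 mean [451.7 304.6]
tape          scn n310 ctr [455.5 306.5] size [63.  62.5] ang 36.7 z 17.3 mean [457.2 305.3]
scissors      top n457 ctr [ 425.7 -328.3] size [ 62.3 111.5] ang 76.9 z 4.9 mean [ 415.7 -319. ]
scissors      scn n297 ctr [ 430.4 -310.2] size [113.1  59. ] ang 15.8 z 4.7 mean [ 418.3 -317.2]
```

```bash
cat >> h.py <<'E'
from scipy.spatial.transform import Rotation as R
def go(x,y,z,jaw=None):
    from rig import ctrl
    s=ctrl.state(); r=R.from_rotvec(s["tcp_rot"])
    d=r.inv().apply(np.array([x,y,z])/1000-s["tcp_pos"])
    Y=r.as_matrix()[:,1]; a=np.degrees(np.arctan2(Y[1],Y[0]))
    print("t",round(s["t"],2),"pos",(s["tcp_pos"]*1000).round(1),"jaw",round(a,1),"tilt z",r.as_matrix()[:,2].round(4),"w",round(s["gripper_width"]*1000,1),"F",s["force"].round(1))
    print("  tool shift mm",(d*1000).round(1),"norm",round(np.linalg.norm(d)*1000,1), "" if jaw is None else "then turn z %.3f"%(-np.radians((jaw-a+90)%180-90)), "j7 %.2f"%s["joint_pos"][6])
E
python3 -m handwheel '[[0,0,0,0,0,-0.117,-1],[0,0,0,0,0,-0.117,-1],[0,0,0,0,0,-0.117,-1],[0,0,0,0,0,-0.117,-1],[-0.031,-0.035,0,0,0,0,-1],[-0.031,-0.035,0,0,0,0,-1],[-0.031,-0.035,0,0,0,0,-1],[-0.031,-0.035,0,0,0,0,-1]]' 40
python3 -c "
from h import *
go(626,174,130,90)"
```

```text
t: 0.9
tcp_pos: [0.4063, 0.4166, 0.2309]
tcp_rot: [0.002, -3.141, 0.001]
force: [1.0, 0.2, -0.8]
gripper_width: 0.085
t 0.9 pos [406.3 416.6 230.9] jaw 90.1 tilt z [-4.e-04 -6.e-04 -1.e+00] w 85.0 F [ 1.   0.2 -0.8]
  tool shift mm [-219.4 -242.8  101. ] norm 342.5 then turn z 0.001 j7 0.57
```

```bash
python3 -m handwheel '[[-0.0274,-0.0303,0.0126,0,0,0,-1],[-0.0274,-0.0303,0.0126,0,0,0,-1],[-0.0274,-0.0303,0.0126,0,0,0,-1],[-0.0274,-0.0303,0.0126,0,0,0,-1],[-0.0274,-0.0303,0.0126,0,0,0,-1],[-0.0274,-0.0303,0.0126,0,0,0,-1],[-0.0274,-0.0303,0.0126,0,0,0,-1],[-0.0274,-0.0303,0.0126,0,0,0,-1]]'
python3 -c "
from h import *
go(626,174,28,90)"
```

```text
t: 1.7
tcp_pos: [0.6257, 0.1746, 0.1296]
tcp_rot: [0.002, -3.141, 0.0]
force: [0.4, 0.3, 0.4]
gripper_width: 0.0857
t 1.7 pos [625.7 174.6 129.6] jaw 90.1 tilt z [-7.e-04 -2.e-04 -1.e+00] w 85.7 F [0.4 0.3 0.4]
  tool shift mm [ -0.4  -0.6 101.6] norm 101.6 then turn z 0.001 j7 1.08
```

```bash
python3 -m handwheel '[[0,0,0.02,0,0,0,-1],[0,0,0.02,0,0,0,-1],[0,0,0.02,0,0,0,-1],[0,0,0.02,0,0,0,-1],[0,0,0.012,0,0,0,-1],[0,0,0.006,0,0,0,-1],[0,0,0.004,0,0,0,-1],[0,0,0,0,0,0,-1]]'
python3 -m handwheel '[[0,0,0,0,0,0,-0.2],[0,0,0,0,0,0,0.2],[0,0,0,0,0,0,1],[0,0,0,0,0,0,1],[0,0,0,0,0,0,1],[0,0,0,0,0,0,1],[0,0,0,0,0,0,1],[0,0,0,0,0,0,1]]' 40
python3 - <<'E'
from h import *
from rig import ctrl
go(597.5,-156,145,90)
d=ctrl.snapshot("scene");cv2.imwrite("pics/j1.png",cv2.resize(d["pixels"][140:260,250:410,::-1],(800,600),interpolation=cv2.INTER_CUBIC))
E
```

```text
t: 2.5
tcp_pos: [0.625, 0.1762, 0.0286]
tcp_rot: [-0.002, 3.141, 0.0]
force: [0.3, 0.8, -0.8]
gripper_width: 0.085
t: 3.3
tcp_pos: [0.6256, 0.1763, 0.0296]
tcp_rot: [-0.002, 3.14, 0.001]
force: [-0.7, -0.1, 6.9]
gripper_width: 0.057
t 3.3 pos [625.6 176.3  29.6] jaw 90.1 tilt z [ 1.8e-03  5.0e-04 -1.0e+00] w 57.0 F [-0.7 -0.1  6.9]
  tool shift mm [  28.3 -332.2 -115.6] norm 352.9 then turn z 0.001 j7 1.03
```

View pics/j1.png

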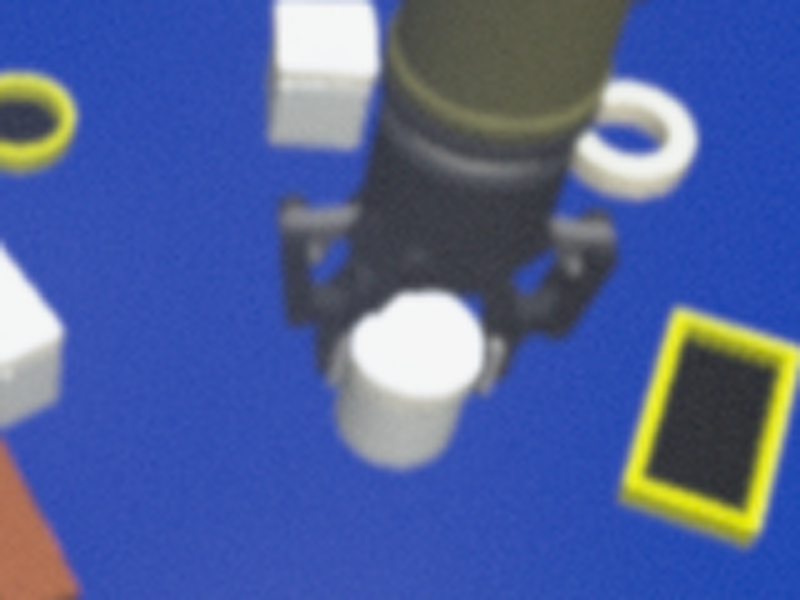

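The scene crop shows the jar's cap at (415,345) held between both pads. Lifting and carrying.

```bash
python3 -m handwheel '[[0,0,-0.005,0,0,0,1],[0,0,-0.012,0,0,0,1],[0,0,-0.018,0,0,0,1],[0,0,-0.02,0,0,0,1],[0,0,-0.02,0,0,0,1],[0,0,-0.02,0,0,0,1],[0,0,-0.013,0,0,0,1],[0,0,-0.006,0,0,0,1]]'
python3 -m handwheel '[[0.001,-0.015,0,0,0,0,1],[0.002,-0.03,0,0,0,0,1],[0.003,-0.04,0,0,0,0,1],[0.004,-0.045,0,0,0,0,1],[0.004,-0.045,0,0,0,0,1],[0.004,-0.045,0,0,0,0,1],[0.004,-0.04,0,0,0,0,1],[0.003,-0.03,0,0,0,0,1]]'
python3 -c "
from h import *
go(597.5,-156,36,90)"
```

```text
t: 4.15
tcp_pos: [0.6255, 0.1764, 0.1444]
tcp_rot: [-0.002, 3.139, 0.001]
force: [-0.0, -0.4, -0.1]
gripper_width: 0.0571
t: 4.95
tcp_pos: [0.5982, -0.119, 0.1412]
tcp_rot: [-0.004, -3.139, 0.003]
force: [0.2, 0.9, -1.0]
gripper_width: 0.057
t 4.95 pos [ 598.2 -119.   141.2] jaw 89.8 tilt z [-0.0028 -0.0016 -1.    ] w 57.0 F [ 0.2  0.9 -1. ]
  tool shift mm [  0.3 -36.9 105.2] norm 111.5 then turn z -0.003 j7 1.53
```

```bash
python3 -m handwheel '[[0,-0.02,0,0,0,0,1],[0,-0.012,0.003,0,0,0,1],[0,-0.004,0.01,0,0,0,1],[0,0,0.016,0,0,0,1],[0,0,0.018,0,0,0,1],[0,0,0.018,0,0,0,1],[0,0,0.012,0,0,0,1],[0,0,0,0,0,0,1]]'
python3 - <<'E'
from h import *
from rig import ctrl
go(597.5,-156,36,90)
d=ctrl.snapshot("scene");cv2.imwrite("pics/j2.png",cv2.resize(d["pixels"][130:250,100:260,::-1],(800,600),interpolation=cv2.INTER_CUBIC))
E
```

```text
t: 5.75
tcp_pos: [0.5989, -0.1485, 0.0631]
tcp_rot: [0.004, -3.138, -0.002]
force: [-0.6, 0.0, -0.4]
gripper_width: 0.057
t 5.75 pos [ 598.9 -148.5   63.1] jaw 90.2 tilt z [-0.004   0.0014 -1.    ] w 57.0 F [-0.6  0.  -0.4]
  tool shift mm [ 1.3 -7.5 27.1] norm 28.1 then turn z 0.003 j7 1.55
```

View pics/j2.png

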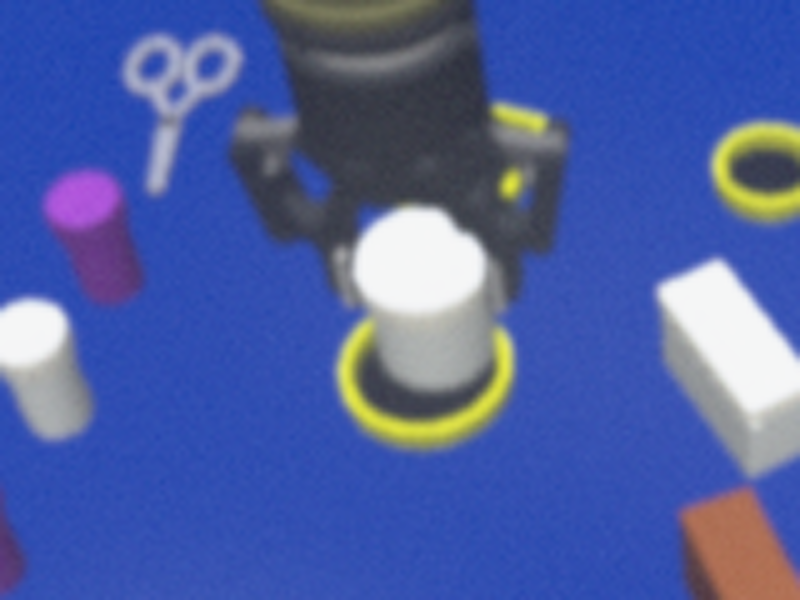

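The jar hangs upright at (430,310) over its holder (425,380), and still needs 7 mm in -y. Correcting while lowering slowly.

```bash
python3 -m handwheel '[[0.001,-0.004,0,0,0,0,1],[0,-0.0035,0.002,0,0,0,1],[0,0,0.006,0,0,0,1],[0,0,0.006,0,0,0,1],[0,0,0.005,0,0,0,1],[0,0,0.003,0,0,0,1],[0,0,0.002,0,0,0,1],[0,0,0,0,0,0,1]]'
python3 -c "
from h import *
go(597.5,-156,35,90)"
```

```text
t: 6.6
tcp_pos: [0.5992, -0.1573, 0.0411]
tcp_rot: [0.002, -3.141, -0.0]
force: [-0.1, 0.4, -0.2]
gripper_width: 0.0568
t 6.6 pos [ 599.2 -157.3   41.1] jaw 90.1 tilt z [-5.e-04  1.e-04 -1.e+00] w 56.8 F [-0.1  0.4 -0.2]
  tool shift mm [1.7 1.3 6.1] norm 6.5 then turn z 0.001 j7 1.55
```

```bash
python3 -m handwheel '[[0.001,0,0.002,0,0,0,1],[0,0,0.001,0,0,0,1],[0,0,0.001,0,0,0,1],[0,0,0.001,0,0,0,1],[0,0,0.0005,0,0,0,1],[0,0,0.0005,0,0,0,1],[0,0,0,0,0,0,1],[0,0,0,0,0,0,1]]'
python3 -c "
from h import *
go(597.5,-156,35,90)"
```

```text
t: 7.4
tcp_pos: [0.5983, -0.1574, 0.0355]
tcp_rot: [-0.002, 3.142, -0.0]
force: [0.3, 0.8, -1.6]
gripper_width: 0.0571
t 7.4 pos [ 598.3 -157.4   35.5] jaw 90.1 tilt z [ 0. -0. -1.] w 57.1 F [ 0.3  0.8 -1.6]
  tool shift mm [0.8 1.4 0.5] norm 1.7 then turn z 0.001 j7 1.55
```

```bash
python3 -m handwheel '[[0,0,0.0005,0,0,0,1],[0,0,0,0,0,0,1],[0,0,0.0005,0,0,0,1],[0,0,0,0,0,0,1],[0,0,0.0005,0,0,0,1],[0,0,0,0,0,0,1],[0,0,0,0,0,0,1],[0,0,0,0,0,0,1]]'
python3 -c "
from h import *
go(597.5,-156,35,90)"
```

```text
t: 8.2
tcp_pos: [0.5983, -0.1574, 0.034]
tcp_rot: [-0.002, 3.142, -0.0]
force: [-0.3, -0.1, -0.8]
gripper_width: 0.0564
t 8.2 pos [ 598.3 -157.4   34. ] jaw 90.1 tilt z [ 0. -0. -1.] w 56.4 F [-0.3 -0.1 -0.8]
  tool shift mm [ 0.8  1.4 -1. ] norm 1.9 then turn z 0.001 j7 1.55
```

```bash
python3 -m handwheel '[[0,0,0.0005,0,0,0,1],[0,0,0,0,0,0,1],[0,0,0.0005,0,0,0,1],[0,0,0,0,0,0,1],[0,0,0,0,0,0,1],[0,0,0,0,0,0,1],[0,0,0,0,0,0,1],[0,0,0,0,0,0,1]]'
python3 -c "
from h import *
go(597.5,-156,35,90)"
```

```text
t: 9.0
tcp_pos: [0.5984, -0.1575, 0.0336]
tcp_rot: [-0.002, 3.141, -0.0]
force: [-2.3, -0.1, 4.8]
gripper_width: 0.0568
t 9.0 pos [ 598.4 -157.5   33.6] jaw 90.1 tilt z [ 4.e-04 -3.e-04 -1.e+00] w 56.8 F [-2.3 -0.1  4.8]
  tool shift mm [ 0.9  1.5 -1.4] norm 2.2 then turn z 0.001 j7 1.55
```

Contact (4.8 N) came 4 mm above the pick height, so the jar is on the floor. Releasing and retreating.

```bash
python3 -m handwheel '[[0,0,0,0,0,0,0.2],[0,0,0,0,0,0,0],[0,0,0,0,0,0,-0.3],[0,0,0,0,0,0,-1],[0,0,0,0,0,0,-1],[0,0,-0.005,0,0,0,-1],[0,0,-0.015,0,0,0,-1],[0,0,-0.03,0,0,0,-1]]'
python3 -m handwheel '[[-0.002,-0.005,-0.03,0,0,0,-1],[-0.003,-0.015,-0.02,0,0,0,-1],[-0.004,-0.025,0,0,0,0,-1],[-0.004,-0.03,0,0,0,0,-1],[-0.004,-0.03,0,0,0,0,-1],[-0.004,-0.03,0,0,0,0,-1],[-0.004,-0.025,0,0,0,0,-1],[-0.001,-0.01,0,0,0,0,-1]]'
python3 - <<'E'
from h import *
from rig import ctrl
go(625,-322,31,90)
d=ctrl.snapshot("scene");cv2.imwrite("pics/j3.png",cv2.resize(d["pixels"][130:250,80:240,::-1],(800,600),interpolation=cv2.INTER_CUBIC))
E
```

```text
t: 9.8
tcp_pos: [0.5968, -0.1571, 0.0817]
tcp_rot: [0.002, -3.137, -0.002]
force: [0.6, -0.5, -0.5]
gripper_width: 0.0852
t: 10.6
tcp_pos: [0.6238, -0.331, 0.1328]
tcp_rot: [-0.004, -3.141, 0.003]
force: [0.2, -0.6, 0.2]
gripper_width: 0.0856
t 10.6 pos [ 623.8 -331.   132.8] jaw 89.9 tilt z [-4.0e-04 -1.6e-03 -1.0e+00] w 85.6 F [ 0.2 -0.6  0.2]
  tool shift mm [ -1.2   9.1 101.8] norm 102.2 then turn z -0.002 j7 1.84
```

View pics/j3.png

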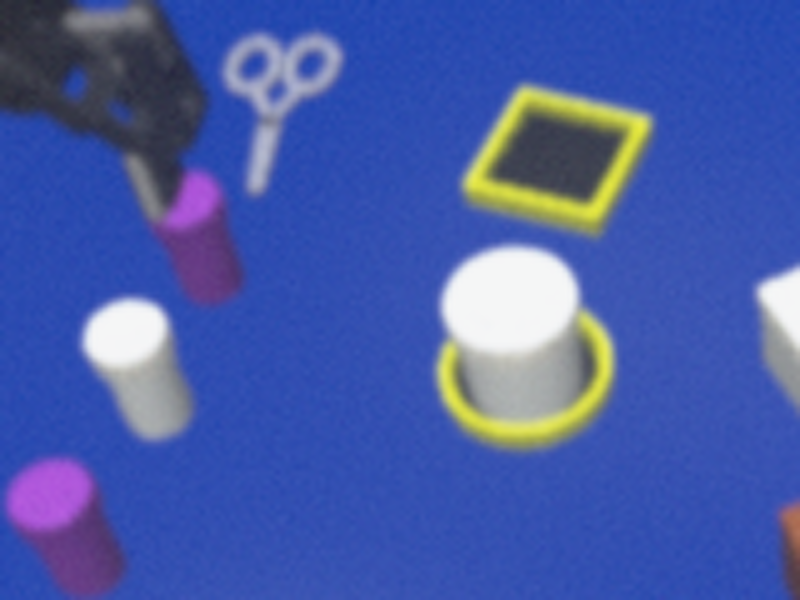

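The jar stands upright inside its ring (525,350). Now the vial.

```bash
python3 -m handwheel '[[-0.001,0.005,0,0,0,0,-1],[0,0.004,0.006,0,0,0,-1],[0,0,0.02,0,0,0,-1],[0,0,0.025,0,0,0,-1],[0,0,0.025,0,0,0,-1],[0,0,0.015,0,0,0,-1],[0,0,0.008,0,0,0,-1],[0,0,0.003,0,0,0,-1]]'
python3 -c "
from h import *
go(625,-322,31,90)"
```

```text
t: 11.45
tcp_pos: [0.6256, -0.3173, 0.0305]
tcp_rot: [0.004, -3.141, -0.001]
force: [0.0, -0.6, -0.6]
gripper_width: 0.0855
t 11.45 pos [ 625.6 -317.3   30.5] jaw 90.1 tilt z [-5.e-04  7.e-04 -1.e+00] w 85.5 F [ 0.  -0.6 -0.6]
  tool shift mm [ 0.7 -4.7 -0.5] norm 4.8 then turn z 0.002 j7 1.80
```

```bash
python3 -m handwheel '[[0,-0.0025,0,0,0,0,-1],[0,-0.002,0,0,0,0,-1],[0,0,0,0,0,0,0],[0,0,0,0,0,0,0.3],[0,0,0,0,0,0,0.5],[0,0,0,0,0,0,1],[0,0,0,0,0,0,1],[0,0,0,0,0,0,1]]' 35
python3 - <<'E'
from h import *
from rig import ctrl
go(461,-3,150,90)
d=ctrl.snapshot("scene");cv2.imwrite("pics/v1.png",cv2.resize(d["pixels"][130:250,60:220,::-1],(800,600),interpolation=cv2.INTER_CUBIC))
E
```

```text
t: 12.25
tcp_pos: [0.6257, -0.3229, 0.0314]
tcp_rot: [-0.002, 3.141, -0.0]
force: [0.3, -0.2, 4.0]
gripper_width: 0.033
t 12.25 pos [ 625.7 -322.9   31.4] jaw 90.1 tilt z [ 5.e-04 -3.e-04 -1.e+00] w 33.0 F [ 0.3 -0.2  4. ]
  tool shift mm [ 164.3  320.1 -118.8] norm 378.9 then turn z 0.001 j7 1.80
```

View pics/v1.png

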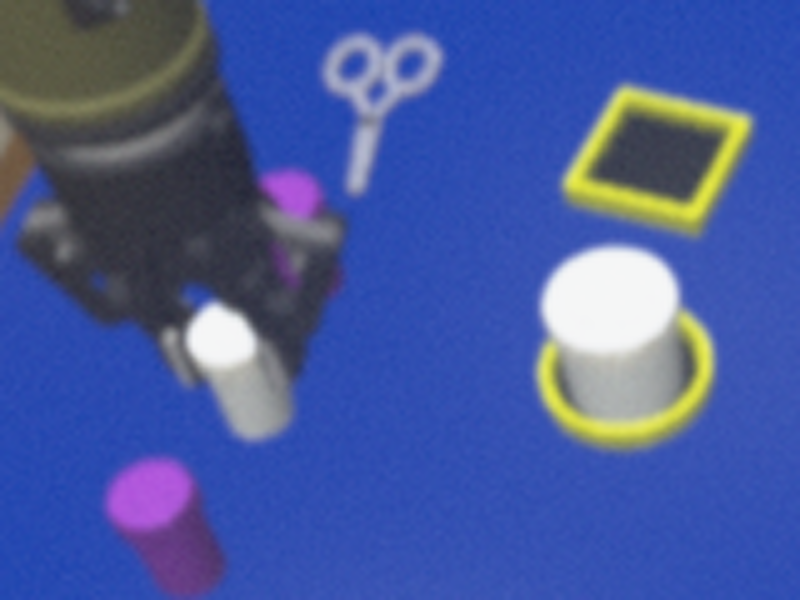

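The vial (225,340) is held by its cap, and the purple ones are untouched. Lift and carry.

```bash
python3 -m handwheel '[[0,0,-0.005,0,0,0,1],[0,0,-0.012,0,0,0,1],[0,0,-0.018,0,0,0,1],[0,0,-0.022,0,0,0,1],[0,0,-0.022,0,0,0,1],[0,0,-0.022,0,0,0,1],[0,0.006,-0.013,0,0,0,1],[0.007,0.014,-0.006,0,0,0,1]]'
python3 -m handwheel '[[0.013,0.025,0,0,0,0,1],[0.018,0.036,0,0,0,0,1],[0.019,0.038,0,0,0,0,1],[0.019,0.038,0,0,0,0,1],[0.019,0.038,0,0,0,0,1],[0.019,0.038,0,0,0,0,1],[0.017,0.034,0,0,0,0,1],[0.012,0.024,0,0,0,0,1]]'
python3 -c "
from h import *
go(461,-3,37,90)"
```

```text
t: 13.1
tcp_pos: [0.6194, -0.3037, 0.1529]
tcp_rot: [0.0, 3.139, -0.002]
force: [0.0, 0.1, -1.2]
gripper_width: 0.0331
t: 13.9
tcp_pos: [0.4805, -0.0291, 0.1514]
tcp_rot: [0.006, -3.141, -0.001]
force: [0.6, 0.3, 0.0]
gripper_width: 0.0329
t 13.9 pos [480.5 -29.1 151.4] jaw 90.2 tilt z [-2.e-04  5.e-04 -1.e+00] w 32.9 F [0.6 0.3 0. ]
  tool shift mm [ 19.4  26.1 114.4] norm 119.0 then turn z 0.004 j7 1.39
```

```bash
python3 -m handwheel '[[0.008,0.011,0,0,0,0,1],[0.006,0.008,0.005,0,0,0,1],[0.002,0.003,0.014,0,0,0,1],[0,0,0.02,0,0,0,1],[0,0,0.02,0,0,0,1],[0,0,0.016,0,0,0,1],[0,0,0.008,0,0,0,1],[0,0,0,0,0,0,1]]'
python3 - <<'E'
from h import *
from rig import ctrl
go(461,-3,37,90)
d=ctrl.snapshot("scene");cv2.imwrite("pics/v2.png",cv2.resize(d["pixels"][110:230,180:340,::-1],(800,600),interpolation=cv2.INTER_CUBIC))
E
```

```text
t: 14.7
tcp_pos: [0.4657, -0.0108, 0.0669]
tcp_rot: [0.0, -3.139, 0.0]
force: [0.3, 0.4, 0.6]
gripper_width: 0.033
t 14.7 pos [465.7 -10.8  66.9] jaw 90.0 tilt z [-2.2e-03 -2.0e-04 -1.0e+00] w 33.0 F [0.3 0.4 0.6]
  tool shift mm [ 4.6  7.8 29.9] norm 31.3 then turn z 0.000 j7 1.27
```

View pics/v2.png

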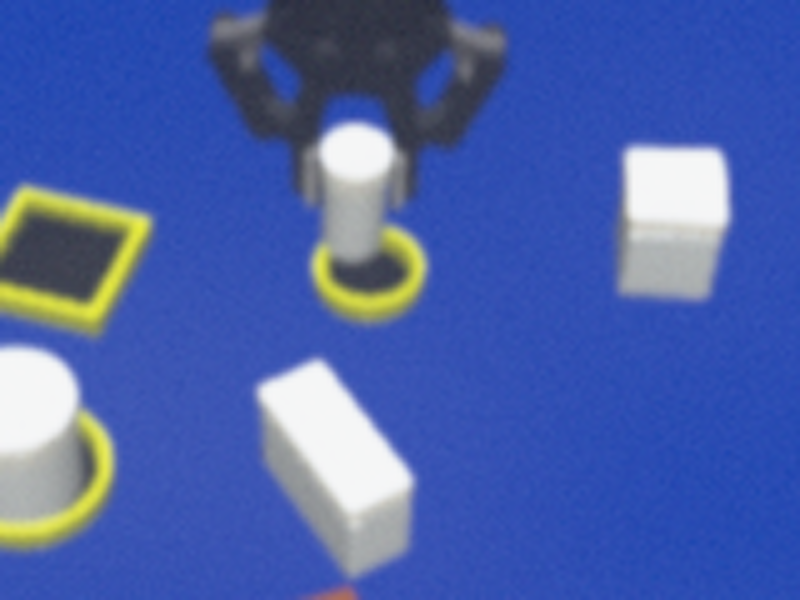

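The vial (355,190) is upright above its holder (370,275). It needs about +8 mm in y and -5 mm in x before it drops further.

```bash
python3 -m handwheel '[[0.002,0.004,0,0,0,0,1],[0.002,0.003,0,0,0,0,1],[0.0005,0.0005,0.002,0,0,0,1],[0,0,0.005,0,0,0,1],[0,0,0.006,0,0,0,1],[0,0,0.006,0,0,0,1],[0,0,0.004,0,0,0,1],[0,0,0,0,0,0,1]]'
python3 -c "
from h import *
go(461,-3,36,90)"
```

```text
t: 15.55
tcp_pos: [0.4612, -0.0026, 0.0442]
tcp_rot: [0.002, -3.14, 0.0]
force: [0.2, 0.1, -0.7]
gripper_width: 0.0329
t 15.55 pos [461.2  -2.6  44.2] jaw 90.1 tilt z [-0.0014 -0.     -1.    ] w 32.9 F [ 0.2  0.1 -0.7]
  tool shift mm [ 0.2 -0.4  8.2] norm 8.2 then turn z 0.001 j7 1.23
```

```bash
python3 -m handwheel '[[0,0,0.003,0,0,0,1],[0,0,0.002,0,0,0,1],[0,0,0.001,0,0,0,1],[0,0,0.001,0,0,0,1],[0,0,0.0005,0,0,0,1],[0,0,0.0005,0,0,0,1],[0,0,0,0,0,0,1],[0,0,0,0,0,0,1]]'
python3 -m handwheel '[[0,0,0.0004,0,0,0,1],[0,0,0,0,0,0,1],[0,0,0.0003,0,0,0,1],[0,0,0,0,0,0,1],[0,0,0.0003,0,0,0,1],[0,0,0,0,0,0,1],[0,0,0,0,0,0,1],[0,0,0,0,0,0,1]]'
```

```text
t: 16.35
tcp_pos: [0.4617, -0.0026, 0.037]
tcp_rot: [-0.002, 3.142, -0.0]
force: [0.1, -0.4, -0.1]
gripper_width: 0.0329
t: 17.15
tcp_pos: [0.4616, -0.0026, 0.036]
tcp_rot: [0.002, -3.142, 0.0]
force: [0.8, -0.4, 0.3]
gripper_width: 0.0331
```

```bash
python3 -m handwheel '[[0,0,0.0005,0,0,0,1],[0,0,0,0,0,0,1],[0,0,0.0003,0,0,0,1],[0,0,0,0,0,0,1],[0,0,0.0003,0,0,0,1],[0,0,0,0,0,0,1],[0,0,0,0,0,0,1],[0,0,0,0,0,0,1]]'
```

```text
t: 17.95
tcp_pos: [0.4618, -0.0026, 0.0352]
tcp_rot: [-0.002, 3.141, -0.0]
force: [-0.5, 0.0, 4.5]
gripper_width: 0.0331
```

Contact at 4.5 N. Release, rise and move to the tub.

```bash
python3 -m handwheel '[[0,0,0,0,0,0,0.5],[0,0,0,0,0,0,0.3],[0,0,0,0,0,0,-0.3],[0,0,0,0,0,0,-1],[0,0,0,0,0,0,-1],[0,0,-0.005,0,0,0,-1],[0,0,-0.015,0,0,0,-1],[0,0,-0.03,0,0,0,-1]]'
python3 -m handwheel '[[0,0,-0.03,0,0,0,-1],[0.001,0.012,-0.02,0,0,0,-1],[0.004,0.025,0,0,0,0,-1],[0.005,0.033,0,0,0,0,-1],[0.005,0.033,0,0,0,0,-1],[0.005,0.028,0,0,0,0,-1],[0.003,0.015,0,0,0,0,-1],[0,0.004,0,0,0,0,-1]]'
python3 - <<'E'
from h import *
from rig import ctrl
go(438.5,148,29,90)
d=ctrl.snapshot("scene");cv2.imwrite("pics/v3.png",cv2.resize(d["pixels"][110:230,190:350,::-1],(800,600),interpolation=cv2.INTER_CUBIC))
E
```

```text
t: 18.75
tcp_pos: [0.4603, -0.0026, 0.0843]
tcp_rot: [0.002, -3.138, -0.0]
force: [0.3, -0.4, 0.1]
gripper_width: 0.0853
t: 19.55
tcp_pos: [0.4379, 0.1495, 0.1353]
tcp_rot: [-0.007, 3.141, 0.001]
force: [0.5, -0.3, -0.2]
gripper_width: 0.0852
t 19.55 pos [437.9 149.5 135.3] jaw 90.3 tilt z [ 2.e-04  8.e-04 -1.e+00] w 85.2 F [ 0.5 -0.3 -0.2]
  tool shift mm [ -0.6  -1.6 106.3] norm 106.3 then turn z 0.005 j7 0.97
```

View pics/v3.png

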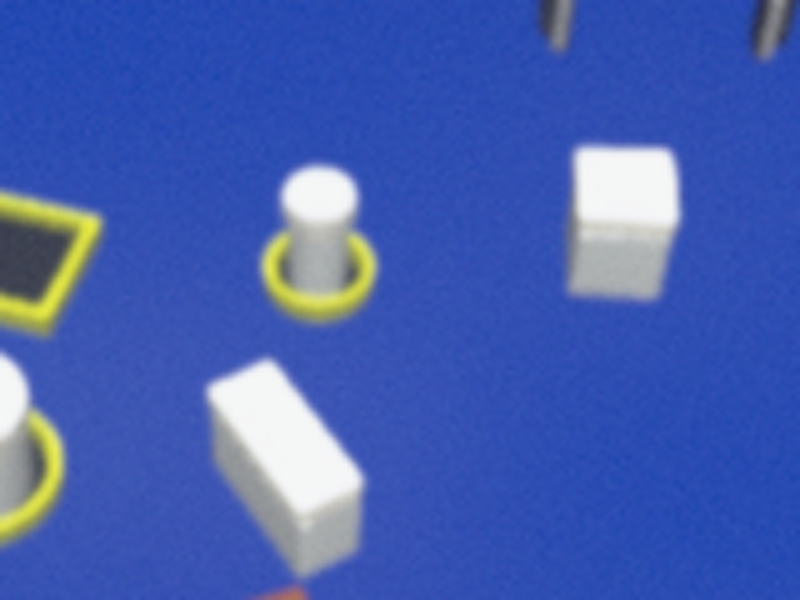

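The vial stands centred in its holder (320,265). Down onto the tub.

```bash
python3 -m handwheel '[[0,-0.002,0.006,0,0,0,-1],[0,0,0.018,0,0,0,-1],[0,0,0.022,0,0,0,-1],[0,0,0.022,0,0,0,-1],[0,0,0.02,0,0,0,-1],[0,0,0.012,0,0,0,-1],[0,0,0.006,0,0,0,-1],[0,0,0,0,0,0,-1]]'
python3 -m handwheel '[[0,0,0,0,0,0,-0.3],[0,0,0,0,0,0,0],[0,0,0,0,0,0,0.2],[0,0,0,0,0,0,1],[0,0,0,0,0,0,1],[0,0,0,0,0,0,1],[0,0,0,0,0,0,1],[0,0,0,0,0,0,1]]' 40
python3 -c "
from h import *
go(462,-160,150,75)"
```

```text
t: 20.4
tcp_pos: [0.4382, 0.1441, 0.0281]
tcp_rot: [-0.0, -3.14, 0.002]
force: [-0.4, -0.7, -0.9]
gripper_width: 0.0851
t: 21.2
tcp_pos: [0.439, 0.1455, 0.0296]
tcp_rot: [-0.002, 3.14, 0.0]
force: [-0.5, -0.3, 6.5]
gripper_width: 0.0476
t 21.2 pos [439.  145.5  29.6] jaw 90.1 tilt z [ 1.4e-03  1.0e-04 -1.0e+00] w 47.6 F [-0.5 -0.3  6.5]
  tool shift mm [ -22.8 -305.5 -120.4] norm 329.1 then turn z 0.263 j7 0.87
```

Held (47.6 mm). Lift and carry.

```bash
python3 -m handwheel '[[0,0,-0.005,0,0,0,1],[0,0,-0.012,0,0,0,1],[0,0,-0.018,0,0,0,1],[0,0,-0.022,0,0,0,1],[0,0,-0.022,0,0,0,1],[0,0,-0.022,0,0,0,1],[-0.001,-0.008,-0.013,0,0,0,1],[-0.001,-0.018,-0.006,0,0,0,1]]'
python3 -m handwheel '[[-0.002,-0.03,0,0,0,0,1],[-0.003,-0.04,0,0,0,0,1],[-0.003,-0.04,0,0,0,0,1],[-0.003,-0.04,0,0,0,0,1],[-0.003,-0.04,0,0,0,0,1],[-0.003,-0.04,0,0,0,0,1],[-0.002,-0.03,0,0,0,0,1],[-0.001,-0.015,0,0,0,0,1]]'
python3 -m handwheel '[[0,0,0,0,0,0.07,1],[0,0,0,0,0,0.1,1],[0,0,0,0,0,0.07,1],[0,0,0,0,0,0.02,1],[0,0,0.005,0,0,0,1],[0,0,0.015,0,0,0,1],[0,0,0.015,0,0,0,1],[0,0,0,0,0,0,1]]'
python3 -c "
from h import *
go(462,-160,60,75)"
```

```text
t: 22.0
tcp_pos: [0.441, 0.1208, 0.1507]
tcp_rot: [-0.006, 3.139, 0.002]
force: [1.3, -0.5, -1.2]
gripper_width: 0.047
t: 22.8
tcp_pos: [0.4603, -0.1586, 0.149]
tcp_rot: [-0.004, -3.141, 0.001]
force: [0.1, 0.8, -1.1]
gripper_width: 0.0477
t: 23.6
tcp_pos: [0.4596, -0.1548, 0.1122]
tcp_rot: [-0.401, -3.112, -0.001]
force: [-0.6, 0.2, -1.0]
gripper_width: 0.0477
t 23.6 pos [ 459.6 -154.8  112.2] jaw 75.3 tilt z [-0.0033  0.0013 -1.    ] w 47.7 F [-0.6  0.2 -1. ]
  tool shift mm [-3.8 -4.4 52.2] norm 52.5 then turn z 0.005 j7 1.42
```

```bash
python3 -m handwheel '[[-0.002,-0.002,0.004,0,0,0.005,1],[-0.001,-0.002,0.012,0,0,0,1],[0,0,0.016,0,0,0,1],[0,0,0.012,0,0,0,1],[0,0,0.006,0,0,0,1],[0,0,0,0,0,0,1],[0,0,0,0,0,0,1],[0,0,0,0,0,0,1]]'
python3 - <<'E'
from h import *
from rig import ctrl
go(462,-160,35,75)
d=ctrl.snapshot("scene");cv2.imwrite("pics/t2.png",cv2.resize(d["pixels"][110:230,120:280,::-1],(800,600),interpolation=cv2.INTER_CUBIC))
E
```

```text
t: 24.4
tcp_pos: [0.4631, -0.1604, 0.0644]
tcp_rot: [0.413, 3.113, -0.0]
force: [-0.3, -0.0, -0.9]
gripper_width: 0.0473
t 24.4 pos [ 463.1 -160.4   64.4] jaw 74.9 tilt z [ 1.e-03 -4.e-04 -1.e+00] w 47.3 F [-0.3 -0.  -0.9]
  tool shift mm [ 1.2  0.1 29.4] norm 29.4 then turn z -0.002 j7 1.39
```

View pics/t2.png

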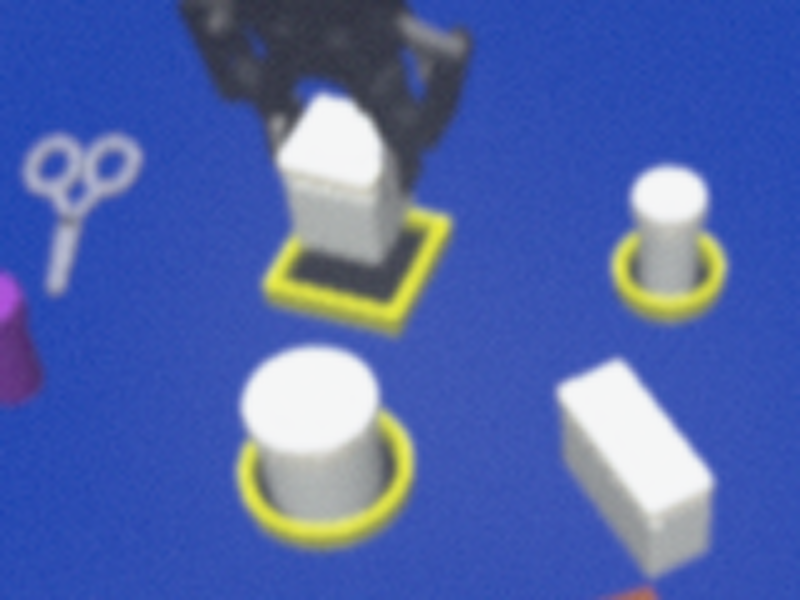

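The tub (340,190) is turned square to its holder (355,275) and sits above it. Lowering.

```bash
python3 -m handwheel '[[0.001,0,0.004,0,0,0,1],[0,0,0.006,0,0,0,1],[0,0,0.007,0,0,0,1],[0,0,0.006,0,0,0,1],[0,0,0.003,0,0,0,1],[0,0,0.002,0,0,0,1],[0,0,0,0,0,0,1],[0,0,0,0,0,0,1]]'
python3 -m handwheel '[[0,0,0.0005,0,0,0,1],[0,0,0.0003,0,0,0,1],[0,0,0.0003,0,0,0,1],[0,0,0,0,0,0,1],[0,0,0.0003,0,0,0,1],[0,0,0,0,0,0,1],[0,0,0,0,0,0,1],[0,0,0,0,0,0,1]]'
```

```text
t: 25.25
tcp_pos: [0.4618, -0.1599, 0.036]
tcp_rot: [0.413, 3.114, -0.0]
force: [-0.8, -0.4, -0.6]
gripper_width: 0.0473
t: 26.05
tcp_pos: [0.4618, -0.1599, 0.0347]
tcp_rot: [0.413, 3.114, -0.0]
force: [-0.9, 1.0, 4.1]
gripper_width: 0.0473
```

```bash
python3 -m handwheel '[[0,0,0.0003,0,0,0,1],[0,0,0,0,0,0,1],[0,0,0.0003,0,0,0,1],[0,0,0,0,0,0,1],[0,0,0,0,0,0,1],[0,0,0,0,0,0,1],[0,0,0,0,0,0,1],[0,0,0,0,0,0,1]]'
python3 - <<'E'
from h import *
from rig import ctrl
go(462,-160,35,75)
d=ctrl.snapshot("scene");cv2.imwrite("pics/t3.png",cv2.resize(d["pixels"][110:230,120:280,::-1],(800,600),interpolation=cv2.INTER_CUBIC))
E
```

```text
t: 26.85
tcp_pos: [0.4617, -0.1599, 0.0346]
tcp_rot: [0.413, 3.114, -0.001]
force: [-4.0, 1.6, 12.7]
gripper_width: 0.0473
t 26.85 pos [ 461.7 -159.9   34.6] jaw 74.9 tilt z [ 4.e-04 -4.e-04 -1.e+00] w 47.3 F [-4.   1.6 12.7]
  tool shift mm [-0.3 -0.  -0.4] norm 0.5 then turn z -0.002 j7 1.37
```

View pics/t3.png

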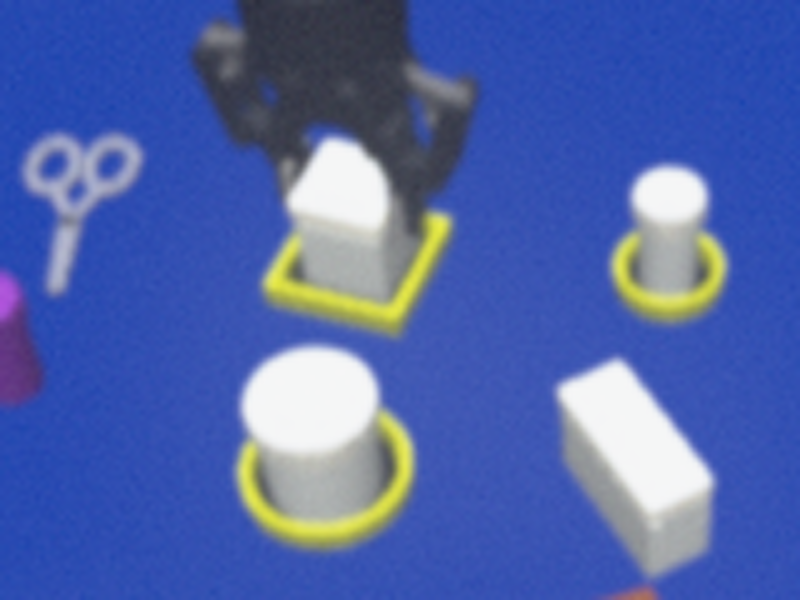

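The tub is down inside its pocket (345,240) and square to it, with firm contact at 12.7 N. Release.

```bash
python3 -m handwheel '[[0,0,-0.0005,0,0,0,0.3],[0,0,0,0,0,0,0.1],[0,0,0,0,0,0,-0.3],[0,0,0,0,0,0,-1],[0,0,0,0,0,0,-1],[0,0,-0.005,0,0,0,-1],[0,0,-0.015,0,0,0,-1],[0,0,-0.03,0,0,0,-1]]'
python3 -m handwheel '[[0,0,-0.03,0,0,0,-1],[0,0,-0.02,0,0,-0.14,-1],[0,0,0,0,0,-0.14,-1],[0,0,0,0,0,-0.14,-1],[0,0,0,0,0,-0.14,-1],[0,0,0,0,0,-0.14,-1],[0,0,0,0,0,-0.14,-1],[0,0,0,0,0,0,-1]]'
python3 - <<'E'
from h import *
from rig import ctrl
go(601.5,-11.7,135,124)
d=ctrl.snapshot("scene");t=ctrl.snapshot("top")
cv2.imwrite("pics/t4.png",cv2.resize(d["pixels"][110:230,120:280,::-1],(800,600),interpolation=cv2.INTER_CUBIC))
measure(t,d,{k:P[k] for k in ("slidebox","nest_slidebox")})
E
```

```text
t: 27.7
tcp_pos: [0.4605, -0.1595, 0.0837]
tcp_rot: [-0.412, -3.111, -0.001]
force: [0.6, 0.1, 0.2]
gripper_width: 0.0856
t: 28.5
tcp_pos: [0.4616, -0.1601, 0.1346]
tcp_rot: [0.895, -3.011, -0.0]
force: [0.1, -0.3, -0.2]
gripper_width: 0.0853
t 28.5 pos [ 461.6 -160.1  134.6] jaw 123.1 tilt z [-1.e-04  1.e-04 -1.e+00] w 85.3 F [ 0.1 -0.3 -0.2]
  tool shift mm [-198.3   47.9   -0.4] norm 204.0 then turn z -0.015 j7 2.12
slidebox      top n482 ctr [599.2 -12.9] size [82.2 33.1] ang 34.5 z 54.9 mean [599.5 -12.4]
slidebox      scn n471 ctr [603.2 -11.4] size [81.5 33.8] ang 34.5 z 55.0 mean [606.1 -10.9]
nest_slidebox top n353 ctr [624.5 318.8] size [ 58.9 102.6] ang 68.7 z 11.7 mean [623.7 316.5]
nest_slidebox scn n524 ctr [627.9 319.9] size [ 58.5 106.7] ang 68.9 z 11.8 mean [632.2 319.1]
```

View pics/t4.png

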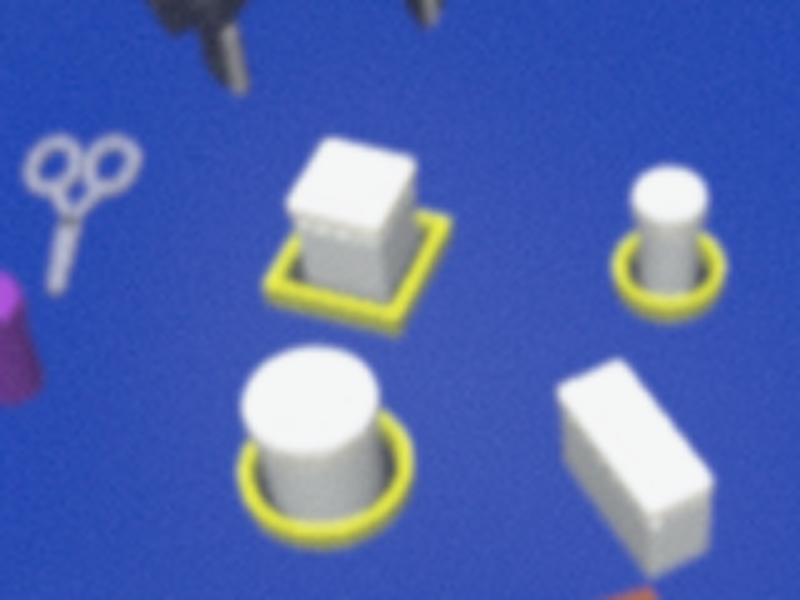

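The tub is seated and upright (350,240), and the slide box re-measures the same. Moving to it.

```bash
python3 -m handwheel '[[-0.02,0.005,0,0,0,-0.02,-1],[-0.035,0.008,0,0,0,0,-1],[-0.04,0.01,0,0,0,0,-1],[-0.04,0.01,0,0,0,0,-1],[-0.035,0.008,0,0,0,0,-1],[-0.02,0.005,0,0,0,0,-1],[-0.008,0.002,0,0,0,0,-1],[0,0,0,0,0,0,-1]]'
python3 -c "
from h import *
go(601.5,-12,27,124.3)"
```

```text
t: 29.4
tcp_pos: [0.599, -0.0084, 0.1342]
tcp_rot: [0.922, -3.003, -0.0]
force: [-0.9, 0.7, -0.3]
gripper_width: 0.0855
t 29.4 pos [599.   -8.4 134.2] jaw 124.1 tilt z [-4.e-04  1.e-04 -1.e+00] w 85.5 F [-0.9  0.7 -0.3]
  tool shift mm [-1.000e-01 -4.400e+00  1.072e+02] norm 107.2 then turn z -0.003 j7 1.84
```

```bash
python3 -m handwheel '[[0,-0.003,0.006,0,0,0,-1],[0,-0.0015,0.018,0,0,0,-1],[0,0,0.022,0,0,0,-1],[0,0,0.022,0,0,0,-1],[0,0,0.02,0,0,0,-1],[0,0,0.012,0,0,0,-1],[0,0,0.007,0,0,0,-1],[0,0,0,0,0,0,-1]]'
python3 -m handwheel '[[0,0,0,0,0,0,-0.2],[0,0,0,0,0,0,0],[0,0,0,0,0,0,0.3],[0,0,0,0,0,0,0.5],[0,0,0,0,0,0,1],[0,0,0,0,0,0,1],[0,0,0,0,0,0,1],[0,0,0,0,0,0,1]]' 45
python3 -c "
from h import *
go(626,319.5,150,69)"
```

```text
t: 30.2
tcp_pos: [0.6009, -0.0139, 0.0268]
tcp_rot: [0.921, -3.002, -0.0]
force: [0.1, 0.2, -0.5]
gripper_width: 0.0851
t: 31.0
tcp_pos: [0.6018, -0.013, 0.0281]
tcp_rot: [-0.923, 3.002, -0.001]
force: [-0.9, -0.9, 6.1]
gripper_width: 0.0323
t 31.0 pos [601.8 -13.   28.1] jaw 124.2 tilt z [ 1.e-03 -1.e-04 -1.e+00] w 32.3 F [-0.9 -0.9  6.1]
  tool shift mm [-206.8  261.4 -121.9] norm 354.9 then turn z 0.963 j7 1.77
```

Gripped (32.3 mm). Lift, then turn +0.963 at height, then carry.

```bash
python3 -m handwheel '[[0,0,-0.005,0,0,0,1],[0,0,-0.012,0,0,0,1],[0,0,-0.018,0,0,0,1],[0,0,-0.022,0,0,0,1],[0,0,-0.022,0,0,0,1],[0,0,-0.022,0,0,0,1],[0,0,-0.013,0,0,0,1],[0,0,-0.006,0,0,0,1]]'
python3 -m handwheel '[[0,0,0,0,0,0.08,1],[0,0,0,0,0,0.13,1],[0,0,0,0,0,0.14,1],[0,0,0,0,0,0.14,1],[0,0,0,0,0,0.14,1],[0,0,0,0,0,0.14,1],[0,0,0,0,0,0.12,1],[0,0,0,0,0,0.07,1]]'
python3 - <<'E'
from h import *
from rig import ctrl
go(626,319.5,150,69)
d=ctrl.snapshot("scene");cv2.imwrite("pics/s1.png",cv2.resize(d["pixels"][:,:,::-1],(768,576),interpolation=cv2.INTER_CUBIC))
E
```

```text
t: 31.8
tcp_pos: [0.602, -0.013, 0.1491]
tcp_rot: [-0.922, 3.001, -0.001]
force: [0.4, -0.6, 0.2]
gripper_width: 0.0321
t: 32.6
tcp_pos: [0.6009, -0.013, 0.1466]
tcp_rot: [-0.575, -3.087, 0.001]
force: [-0.3, -0.1, -1.0]
gripper_width: 0.0321
t 32.6 pos [600.9 -13.  146.6] jaw 68.9 tilt z [-1.6e-03 -1.0e-04 -1.0e+00] w 32.1 F [-0.3 -0.1 -1. ]
  tool shift mm [ 96.3 319.2  -3.5] norm 333.5 then turn z -0.002 j7 1.05
```

View pics/s1.png

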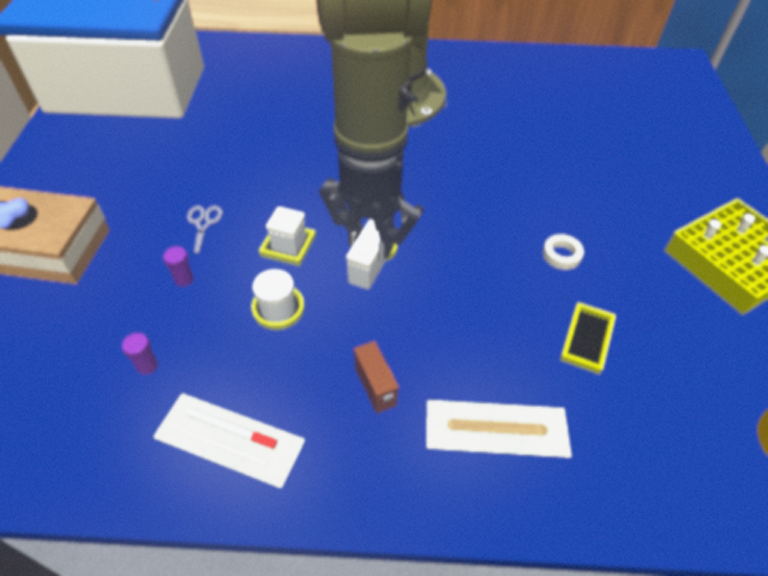

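The box (365,255) is held level and parallel to its holder (590,337). Carrying over.

```bash
python3 -m handwheel '[[0.005,0.017,0,0,0,0,1],[0.01,0.033,0,0,0,0,1],[0.013,0.043,0,0,0,0,1],[0.013,0.045,0,0,0,0,1],[0.013,0.045,0,0,0,0,1],[0.013,0.045,0,0,0,0,1],[0.013,0.04,0,0,0,0,1],[0.01,0.03,0,0,0,0,1]]'
python3 -m handwheel '[[0.004,0.014,0,0,0,0,1],[0.001,0.004,0,0,0,0,1],[0,0,0.006,0,0,0,1],[0,0,0.016,0,0,0,1],[0,0,0.022,0,0,0,1],[0,0,0.02,0,0,0,1],[0,0,0.012,0,0,0,1],[0,0,0,0,0,0,1]]'
python3 - <<'E'
from h import *
from rig import ctrl
go(626,319.5,34,69)
d=ctrl.snapshot("scene");cv2.imwrite("pics/s2.png",cv2.resize(d["pixels"][150:270,310:470,::-1],(800,600),interpolation=cv2.INTER_CUBIC))
E
```

```text
t: 33.45
tcp_pos: [0.6217, 0.3027, 0.1468]
tcp_rot: [-0.559, -3.09, -0.003]
force: [-0.4, -0.2, -1.4]
gripper_width: 0.0317
t: 34.25
tcp_pos: [0.6246, 0.3133, 0.0693]
tcp_rot: [-0.571, -3.087, 0.005]
force: [-0.2, -0.3, -0.7]
gripper_width: 0.0325
t 34.25 pos [624.6 313.3  69.3] jaw 69.0 tilt z [-0.0031 -0.0028 -1.    ] w 32.5 F [-0.2 -0.3 -0.7]
  tool shift mm [ 0.8  6.5 35.3] norm 35.9 then turn z 0.001 j7 0.57
```

View pics/s2.png

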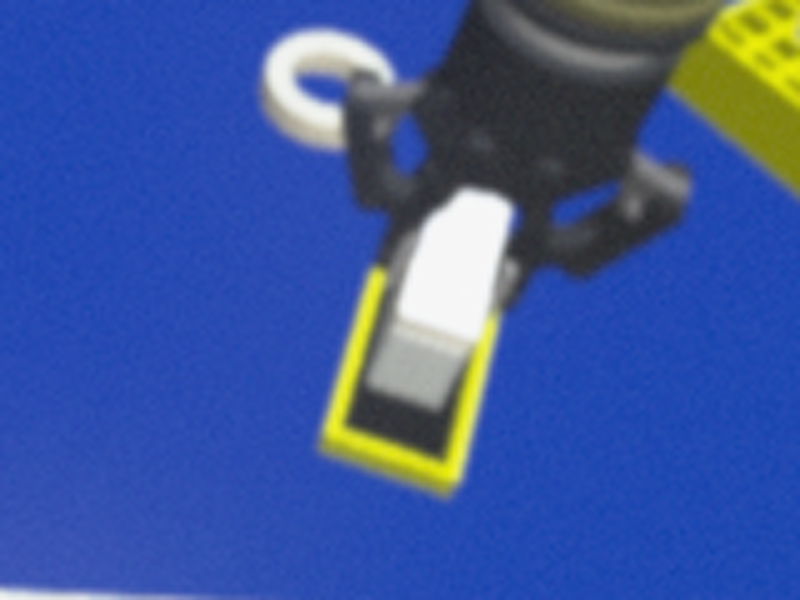

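The box (430,310) is parallel to and above its holder (415,375). It needs about 6 mm more along tool y, so I'll settle that and lower.

```bash
python3 -m handwheel '[[0.0005,0.003,0,0,0,0,1],[0,0.002,0,0,0,0,1],[0,0,0.002,0,0,0,1],[0,0,0.004,0,0,0,1],[0,0,0.005,0,0,0,1],[0,0,0.003,0,0,0,1],[0,0,0,0,0,0,1],[0,0,0,0,0,0,1]]'
python3 -c "
from h import *
go(626,319.5,34,69)"
```

```text
t: 35.1
tcp_pos: [0.6264, 0.3208, 0.0572]
tcp_rot: [-0.568, -3.09, 0.0]
force: [0.3, -0.2, -0.0]
gripper_width: 0.0322
t 35.1 pos [626.4 320.8  57.2] jaw 69.2 tilt z [-3.e-04 -2.e-04 -1.e+00] w 32.2 F [ 0.3 -0.2 -0. ]
  tool shift mm [-0.1 -1.4 23.2] norm 23.2 then turn z 0.003 j7 0.56
```

```bash
python3 -m handwheel '[[0,-0.001,0.003,0,0,0.003,1],[0,0,0.005,0,0,0,1],[0,0,0.006,0,0,0,1],[0,0,0.004,0,0,0,1],[0,0,0.002,0,0,0,1],[0,0,0.001,0,0,0,1],[0,0,0,0,0,0,1],[0,0,0,0,0,0,1]]'
python3 -m handwheel '[[0,0,0.0005,0,0,0,1],[0,0,0.0003,0,0,0,1],[0,0,0.0003,0,0,0,1],[0,0,0,0,0,0,1],[0,0,0,0,0,0,1],[0,0,0,0,0,0,1],[0,0,0,0,0,0,1],[0,0,0,0,0,0,1]]'
```

```text
t: 35.9
tcp_pos: [0.6262, 0.32, 0.0365]
tcp_rot: [0.573, 3.089, 0.0]
force: [1.2, 0.2, -1.7]
gripper_width: 0.0321
t: 36.7
tcp_pos: [0.6261, 0.3199, 0.0353]
tcp_rot: [-0.573, -3.089, 0.0]
force: [-1.2, -1.4, -1.3]
gripper_width: 0.032
```

```bash
python3 -m handwheel '[[0,0,0.0005,0,0,0,1],[0,0,0.0005,0,0,0,1],[0,0,0.0003,0,0,0,1],[0,0,0.0003,0,0,0,1],[0,0,0,0,0,0,1],[0,0,0,0,0,0,1],[0,0,0,0,0,0,1],[0,0,0,0,0,0,1]]'
python3 -m handwheel '[[0,0,0.0003,0,0,0,1],[0,0,0,0,0,0,1],[0,0,0.0003,0,0,0,1],[0,0,0,0,0,0,1],[0,0,0,0,0,0,1],[0,0,0,0,0,0,1],[0,0,0,0,0,0,1],[0,0,0,0,0,0,1]]'
```

```text
t: 37.5
tcp_pos: [0.6261, 0.32, 0.0337]
tcp_rot: [0.573, 3.089, -0.0]
force: [-0.5, 0.7, -1.8]
gripper_width: 0.0321
t: 38.3
tcp_pos: [0.6261, 0.32, 0.0332]
tcp_rot: [0.573, 3.089, 0.0]
force: [-0.6, -0.8, 2.0]
gripper_width: 0.0322
```

```bash
python3 -m handwheel '[[0,0,0.0003,0,0,0,1],[0,0,0,0,0,0,1],[0,0,0.0002,0,0,0,1],[0,0,0,0,0,0,1],[0,0,0,0,0,0,1],[0,0,0,0,0,0,1],[0,0,0,0,0,0,1],[0,0,0,0,0,0,1]]'
python3 - <<'E'
from h import *
from rig import ctrl
d=ctrl.snapshot("scene");cv2.imwrite("pics/s3.png",cv2.resize(d["pixels"][150:270,310:470,::-1],(800,600),interpolation=cv2.INTER_CUBIC))
E
```

```text
t: 39.1
tcp_pos: [0.6261, 0.32, 0.0332]
tcp_rot: [0.573, 3.089, 0.0]
force: [-2.6, -1.4, 7.2]
gripper_width: 0.0322
```

View pics/s3.png

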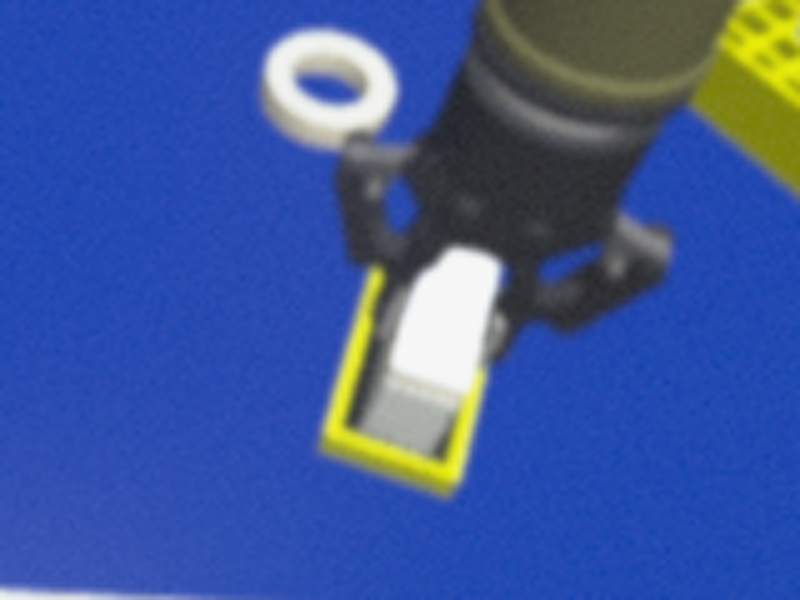

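The box is down inside its pocket (420,380) at 7 N. Release and retreat.

```bash
python3 -m handwheel '[[0,0,-0.0003,0,0,0,0.5],[0,0,0,0,0,0,0.3],[0,0,0,0,0,0,-0.3],[0,0,0,0,0,0,-1],[0,0,0,0,0,0,-1],[0,0,-0.005,0,0,0,-1],[0,0,-0.015,0,0,0,-1],[0,0,-0.03,0,0,0,-1]]'
python3 -m handwheel '[[0,0,-0.03,0,0,0,-1],[0,0,-0.03,0,0,0,-1],[0.01,0,-0.03,0,0,0,-1],[0.03,0,-0.02,0,0,0,-1],[0.04,0,0,0,0,0,-1],[0.04,0,0,0,0,0,-1],[0.03,0,0,0,0,0,-1],[0,0,0,0,0,0,-1]]'
python3 - <<'E'
from h import *
from rig import ctrl
d=ctrl.snapshot("scene");t=ctrl.snapshot("top")
cv2.imwrite("pics/f1.png",cv2.resize(d["pixels"][:,:,::-1],(768,576),interpolation=cv2.INTER_CUBIC))
cv2.imwrite("pics/f2.png",cv2.resize(t["pixels"][:,:,::-1],(768,576),interpolation=cv2.INTER_CUBIC))
H.update({k:v+.004 for k,v in H.items() if k in("jar","vial","tub","slidebox")})
measure(t,d,dict(jar=P["nest_jar"],vial=P["nest_vial"],tub=P["nest_tub"],slidebox=P["nest_slidebox"],**{k:P[k] for k in("tape","scissors","purpA","purpB","brown")}))
E
```

```text
t: 39.95
tcp_pos: [0.6249, 0.3193, 0.0821]
tcp_rot: [-0.572, -3.086, 0.004]
force: [-0.1, 0.0, -0.4]
gripper_width: 0.0854
t: 40.75
tcp_pos: [0.4813, 0.3772, 0.195]
tcp_rot: [-0.562, -3.089, -0.004]
force: [0.2, 1.5, 0.4]
gripper_width: 0.0851
jar           top n493 ctr [ 597.6 -156.2] size [57.1 56.3] ang 75.4 z 66.2 mean [ 597.  -156.2]
jar           scn n457 ctr [ 600.9 -155.5] size [55.9 57.7] ang 4.2 z 65.9 mean [ 603.  -155.1]
vial          top n175 ctr [459.5  -2.8] size [32.  31.7] ang 89.3 z 65.8 mean [459.6  -3.5]
vial          scn n133 ctr [463.3  -2.5] size [32.8 31.7] ang 3.3 z 65.9 mean [465.8  -2.2]
tub           top n453 ctr [ 459.6 -159.2] size [48.6 47.8] ang 74.7 z 65.2 mean [ 459.5 -158.4]
tub           scn n323 ctr [ 462.3 -157.5] size [47.7 50.2] ang 73.1 z 65.0 mean [ 466.1 -157. ]
slidebox      top n496 ctr [624.4 319.8] size [33.6 80.8] ang 69.8 z 59.4 mean [623.8 318.8]
slidebox      scn n505 ctr [627.6 320.8] size [33.3 82.9] ang 69.3 z 60.0 mean [631.2 318.9]
tape          top n2841 ctr [469.6 332. ] size [56.8 68.3] ang 72.2 z 389.9 mean [476.2 338.7]
tap
[... 160 characters left out ...]
3 z 4.8 mean [ 415.6 -319. ]
scissors      scn n299 ctr [ 427.1 -307. ] size [111.2  61.2] ang 21.4 z 4.3 mean [ 418.4 -316.8]
purpA         top n176 ctr [ 708.1 -330.1] size [33.4 33.5] ang 44.5 z 62.0 mean [ 707.7 -329. ]
purpA         scn n215 ctr [ 712.2 -329.8] size [34.1 32.4] ang 73.8 z 61.9 mean [ 713.6 -328.1]
purpB         top n180 ctr [ 544.2 -318.7] size [32.7 33. ] ang 63.3 z 62.2 mean [ 544.  -317.9]
purpB         scn n161 ctr [ 546.5 -317.1] size [33.9 34. ] ang 82.9 z 61.7 mean [ 549.1 -316.7]
brown         top n466 ctr [723.7   2.2] size [81.2 33.5] ang 26.7 z 54.9 mean [722.9   2.3]
brown         scn n594 ctr [726.6   3.1] size [81.8 33.7] ang 26.2 z 55.1 mean [729.4   3.4]
```

View pics/f1.png

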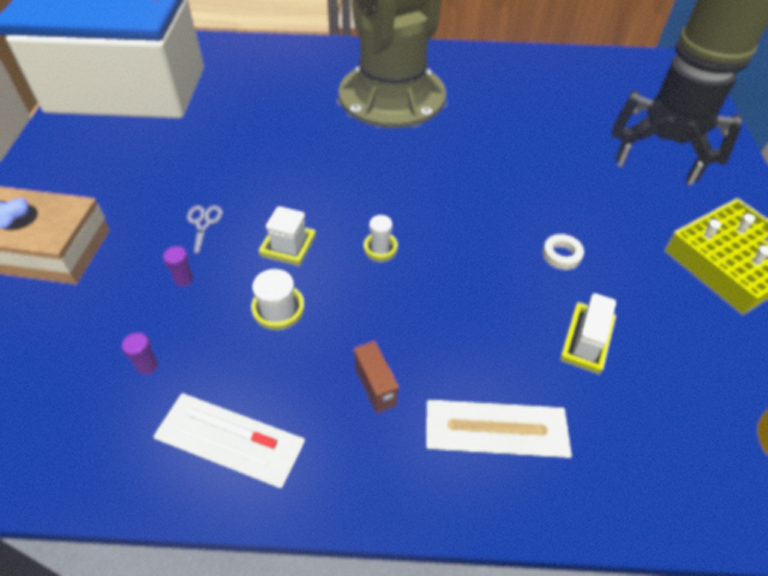

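View pics/f2.png

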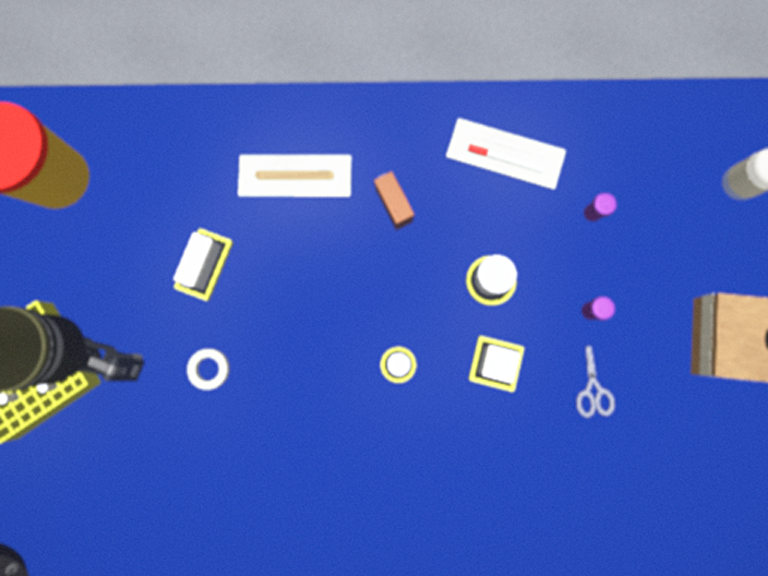

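All four stand in their holders: tub (287,235), vial (380,240), jar (275,295) and slide box (595,330) in the scene view. The tape and scissors look unmoved. The tub's top is about 1 mm higher than I expected, so I'll check the tilts.

Run:
```python
from h import *
from rig import ctrl
t0=np.load("top0.npz");s0=np.load("scene0.npz");t=ctrl.snapshot("top");s=ctrl.snapshot("scene")
def f(n,d,x,y,r,h):
    C,_,k=cloud(d); m=k&(np.hypot(C[...,0]-x/1e3,C[...,1]-y/1e3)<r/1e3)&(abs(C[...,2]-h/1e3)<.006)
    q=C[m]; A=np.c_[q[:,:2]-q[:,:2].mean(0),np.ones(len(q))]; c=np.linalg.lstsq(A,q[:,2],rcond=None)[0]
    print(n,len(q),"z %.2f tilt deg"%(c[2]*1e3),np.degrees(c[:2]).round(1))
for n,a,b,r,h,e in(("jar",(626,174),(598,-156),22,62,66),("vial",(625,-322),(461,-3),12,62,66),("tub",(438,148),(461,-159),18,60,64.5),("slide",(601,-12),(626,320),13,55,59.5)):
    for q,d0,d1 in(("top",t0,t),("scn",s0,s)): f(n+q+" before",d0,*a,r,h);f(n+q+" after",d1,*b,r,e)
for nm,d in(("before",s0),("after",s)):
    C,p,k=cloud(d)
    m=k&(np.hypot(C[...,0]-.4535,C[...,1]-.3055)<.05)&(C[...,2]>.01)&(C[...,2]<.03)&(cv2.cvtColor(p,cv2.COLOR_RGB2HSV)[...,1]<90)
    print("tape",nm,(C[m].mean(0)*1e3).round(1))
```

```text
jartop before 270 z 61.89 tilt deg [-0.4  0.2]
jartop after 275 z 66.43 tilt deg [ 0. -0.]
jarscn before 254 z 62.35 tilt deg [0.6 0.5]
jarscn after 239 z 66.48 tilt deg [ 0.3 -0.2]
vialtop before 85 z 62.59 tilt deg [2.  0.3]
vialtop after 88 z 66.19 tilt deg [-0.9 -2.6]
vialscn before 73 z 62.53 tilt deg [ 0.7 -0.3]
vialscn after 56 z 66.56 tilt deg [-0.2  1.5]
tubtop before 195 z 59.96 tilt deg [-0.9 -0.2]
tubtop after 197 z 65.65 tilt deg [-0.2 -0.3]
tubscn before 118 z 60.83 tilt deg [ 0.2 -0.6]
tubscn after 122 z 65.47 tilt deg [-0.6  0.4]
slidetop before 92 z 55.25 tilt deg [-0.2 -2.3]
slidetop after 92 z 59.98 tilt deg [-0.2  0.3]
slidescn before 85 z 55.46 tilt deg [0.2 0.7]
slidescn after 91 z 60.56 tilt deg [-1.3 -0.9]
tape before [457.2 305.3  16.7]
tape after [457.1 305.3  16.7]
```

```bash
python3 -c "
from rig import ctrl
print(ctrl.state()['t'],ctrl.finish_job())"
```

```text
the job is handed in; nothing more can be done
40.95 None
```

The job is handed in at 41 s of the 96 s allowed. I placed the jar, vial, tub and slide box, in that order, each lowered into its matching holder until contact and then released.

**Placement:** in the last pictures all four stand upright and centred in their pockets to within 1–3 mm. The tub and slide box are square to theirs.

**Seating:** the lid tops rose 4–5.5 mm from table level, which matches sitting on the 4 mm base plus a thin liner. The tub read about 1 mm higher than the jar and vial, though its lid was flat to within 1°. I took that as liner thickness and depth noise. The vial's tilt reading was noisy (up to 2.6° in one camera, 1.5° in the other) because it had few pixels.

**Left alone:** the tape, the purple look-alikes and the brown box measured unmoved. For the scissors, the averaged position was unchanged, but the rectangle fitted to their outline varied between pictures. My first automatic tape reading at the end picked up the gripper instead, so I redid it, and the tape was unmoved to 0.1 mm.

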